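Garlic from the latched produce keeper

TASK

One of the two bins of the wooden produce keeper holds the garlic. Take the salt shaker off the lids first and stand it upright on the worktop or the board; then turn the quarter-turn latch knob on that bin's clear lid a quarter turn clockwise, swing the lid fully up and back and leave it standing open, take out the garlic and set it down on the chopping board, well on the board and not touching the tomato. Leave the lemon's bin latched and shut, and do not disturb the lemon, the tomato or the other things standing about.

Things in the scene. Friction and masses are not known exactly. Their poses are not given: they have to be found in the camera images.
- keeper: Fixed light-wood produce keeper, two bins side by side, 152 (x) x 270 (y) x 72 mm to the rim. Origin on the worktop under its centre; +x to its back (hinge side), +y to its left bin; turned up to 0.2 rad. Walls and divider 6 mm; each bin 140 (x) x 126 (y) mm inside, centred at y = +66 (left) or -66 mm (right), floor at z = 10 mm. Each has a clear lid with a black latch knob on top near the front.
- lid_left_hinge (a point): Middle of the left lid's hinge line, along the keeper's y at the back: (76, 66, 74.5) mm in the keeper's frame. It turns with the lid: -x runs along the lid to its front edge, 162 mm off (10 mm out over the front wall), z is the lid's outward normal. The lid is 128 mm wide, 5 mm thick, top face at z = 77 mm when shut.
- lid_right_hinge (a point): The same for the right lid: at (76, -66, 74.5) mm in the keeper's frame.
- lid_left (a joint): Left lid's angle (rad): 0 shut, 1.57 upright, stop at 1.85; grows as its front edge swings up and back. Friction hinge: it stays where left and takes about 6 N at the knob to raise. Held shut until its latch is turned. With the knob's bar pinched by its sides after the quarter turn, the bar can pivot between the pads as the lid swings.
- lid_right (a joint): The same for the right lid.
- latch_left_grip (a point): Grip point of the left latch knob, on its axis, 27 mm above the lid's top face (keeper z = 104 mm when shut), 126 mm in front of the hinge line. The knob is an upright black bar 36 mm long, 12 mm thick, flat sides 10 to 40 mm above the lid, on a 20 mm round stem. At joint 0 the bar lies along the keeper's y (point axes = keeper's); after a quarter turn it points to the hinge.
- latch_right_grip (a point): The same for the right lid's latch knob.
- latch_left (a joint): Left latch knob's angle (rad): 0 latched, stop at 1.571 = released; grows clockwise seen from above; starts at 0 to 0.12. Under the lid a 20 mm cam (hanging 18 mm below the lid) reaches beneath a strike plate on the front wall and comes clear at about 1.25. Light friction (0.06 N m), no spring.
- latch_right (a joint): The same for the right latch knob.
- garlic: The garlic bulb to be fetched, pinkish white, 56 mm across and 56 mm high (widest about 25 mm up), about 35 g; origin at the centre of its underside, z up through its stalk. It lies on the floor of one of the two bins.
- lemon: A yellow lemon, 71 x 53 x 51 mm, origin at the centre of its underside; it lies in the other bin and stays there.
- board: The wooden chopping board, lying flat and fixed, 190 (its x) x 300 (its y) x 22 mm thick; origin at the centre of its underside. Its long side points roughly away from the robot.
- shaker: Glass salt shaker with a grey cap, 44 mm across, 90 mm high (34 mm across above 74 mm), about 100 g; origin at the centre of its underside. It starts standing upright on the shut lids, astride the seam between them, behind the knobs.
- tomato: A red tomato, 65 mm across and 66 mm high, standing on the board's middle line, somewhere along its length (up to 80 mm to either side of its centre); origin at the centre of its underside. It stays where it is.
- pepper_mill: Dark wooden pepper mill, 58 mm across, 170 mm high, standing behind the gap between keeper and board; origin at the centre of its underside. Bystander.
- spice_jar: Small glass spice jar with black cap, 41 mm across, 105 mm high, standing in front of that gap; origin at the centre of its underside. Bystander.
- mug: Green and white mug, 90 x 122 x 107 mm high with its handle, at the right of the worktop; origin at the centre of its underside. Bystander.
- apple: Red apple, 80 x 78 x 69 mm, at the right of the worktop; origin at the centre of its underside. Bystander.

How it is judged:
On the way, in this order (a step that is already met when the one before it is completed fails the run):
1. the salt shaker stands upright on the worktop or the board, let go, and both lids are still latched and shut (height (world z) of shaker below 0.03 m and angle between shaker's own z axis and vertical below 0.15 rad and linear speed of shaker below 0.03 m/s and contact force between shaker and the fingers below 0.02 N and (x of shaker in the frame of keeper below -0.08 m or x of shaker in the frame of keeper above 0.08 m or y of shaker in the frame of keeper below -0.135 m or y of shaker in the frame of keeper above 0.135 m) and value of joint each of latch_left, latch_right below 0.6 rad and value of joint each of lid_left, lid_right below 0.1 rad), for 0.2 s.
2. the latch of the garlic's bin is turned to released, its lid still shut (x of garlic in the frame of keeper between -0.075 and 0.075 m and z of garlic in the frame of keeper between 0 and 0.05 m and y of garlic in the frame of keeper between -0.13 and 0.13 m and ((y of lemon in the frame of keeper below 0 m and (value of joint latch_left above 1.3 rad and value of joint lid_left below 0.3 rad)) or (y of lemon in the frame of keeper above 0 m and (value of joint latch_right above 1.3 rad and value of joint lid_right below 0.3 rad)))), for 0.1 s.
3. the lid of the garlic's bin stands open, the garlic still in the bin (x of garlic in the frame of keeper between -0.075 and 0.075 m and z of garlic in the frame of keeper between 0 and 0.05 m and y of garlic in the frame of keeper between -0.13 and 0.13 m and ((y of lemon in the frame of keeper below 0 m and value of joint lid_left above 1.4 rad) or (y of lemon in the frame of keeper above 0 m and value of joint lid_right above 1.4 rad))), for 0.2 s.
At the end, for the whole second after the job is handed in: Salt shaker let go, upright (0.15 rad) on worktop or board, outside the keeper. Garlic at rest on the board, origin 10 mm inside its edges, not touching the tomato. Its bin's lid open over 1.4 rad; the lemon's bin shut (lid under 0.1 rad) and latched (knob under 0.3 rad) (height (world z) of shaker below 0.03 m and angle between shaker's own z axis and vertical below 0.15 rad and linear speed of each of shaker, garlic below 0.03 m/s and contact force between shaker and the fingers below 0.02 N and (x of shaker in the frame of keeper below -0.08 m or x of shaker in the frame of keeper above 0.08 m or y of shaker in the frame of keeper below -0.135 m or y of shaker in the frame of keeper above 0.135 m) and x of garlic in the frame of board between -0.085 and 0.085 m and y of garlic in the frame of board between -0.14 and 0.14 m and z of garlic in the frame of board between 0.01 and 0.085 m and contact force between garlic and board above 0.05 N and contact force between garlic and tomato below 0.02 N and ((y of lemon in the frame of keeper below 0 m and (value of joint lid_left above 1.4 rad and value of joint latch_right below 0.3 rad and value of joint lid_right below 0.1 rad)) or (y of lemon in the frame of keeper above 0 m and (value of joint lid_right above 1.4 rad and value of joint latch_left below 0.3 rad and value of joint lid_left below 0.1 rad)))).
It fails at once if the latch or lid of the lemon's bin is opened ((y of lemon in the frame of keeper below 0 m and (value of joint latch_right above 0.6 rad or value of joint lid_right above 0.15 rad)) or (y of lemon in the frame of keeper above 0 m and (value of joint latch_left above 0.6 rad or value of joint lid_left above 0.15 rad))).
It fails at once if the lemon is moved out of its place (more than 4 cm) (distance of lemon from where it was at the start of the episode above 0.04 m).
It fails at once if the tomato is knocked or moved (more than 3 cm) (distance of tomato from where it was at the start of the episode above 0.03 m).
It fails at once if the pepper mill, spice jar, mug or apple is knocked or moved (more than 3 cm) (distance of any of pepper_mill, spice_jar, mug, apple from where it was at the start of the episode above 0.03 m).
It fails at once if the salt shaker is tipped over (angle between shaker's own z axis and vertical above 0.7 rad).
It also fails if it takes over 72 s, if anything falls off the work surface, if the arm or the gripper's body presses on something with over 40 N, if the wrist force passes 120 N, or if a joint passes its speed limit or range.

ROBOT

A 6-joint arm with a two-finger parallel gripper is mounted at the origin on a cart in front of the work surface, level with it; the furniture and walls round the work are solid. World frame = base frame: x ahead of the robot, y to its left, z up, the work surface at z = 0. Lengths are in m, angles in rad, forces in N, time in s.
With the tool pointing down it reaches from about 0.375 to 0.925 m from the base axis. Payload 5.7 kg.
Tool frame: the origin (TCP) lies on the centre line of the jaws, within the pads' length; the fingertips stand 22 mm ahead of it and the grasp point (between the pads) lies 3 mm ahead of it; z points along the fingers, y is the line along which they close (so a half turn about z gives the same grasp; the last joint's range is limited). The gripper opens to 88 mm and grips with 3 to 60 N. Pads are 20 mm wide; open, the fingers measure 115 mm over their backs; the gripper's body (75 mm by 178 mm) begins 61 mm behind the grasp point.
Start: joints at [-1.436, 0.359, 1.51, -0, 1.272, -0.115], TCP at [0.148, -0.581, 0.245] pointing down, gripper open.
Joint ranges: [-2.97, 2.97], [-1.01, 2.36], [0.21, 2.38], [-0.96, 4.11], [0.2, 2.71], [-2.98, 2.98]. Speed limits (rad/s): [2.39, 2.39, 3.14, 3.14, 3.14, 3.14].

INTERFACE

Orientations are given as a unit quaternion [w, x, y, z].
In Python, from cell import env gives the robot as it stands. Calls block until the motion is done:
- env.move_ptp(position, orientation): joint-space move of the TCP to a pose.
- env.line_to(position, frame=None, feed=0.15): straight line of the TCP; frame=None keeps the orientation; feed is the mean speed in m/s.
- env.move_j(angles): joint-space move.
- env.release() and env.close_gripper(grasp_force=None): open the fingers fully, or close them until they stop; grasp_force is the grip in N (None keeps the last).
- env.dwell(seconds).
- env.inverse_kinematics(position, orientation): joint angles nearest the present ones, or None.
- env.state(): the state.
- env.read_camera(name): name is "scene" or "top" or "wrist"; returns a dict with "pixels" (480x640x3 uint8, red, green, blue), "depth" (480x640 float32, m along the optical axis (not along the pixel's ray), 0 where there is no reading), "camera_matrix" (3x3 intrinsics, pixels), "k1" (the pictures are not rectified: a ray, as slopes to the right and down, at radius r is drawn at 1 + k1 r^2 times it, then the intrinsics apply), "cam_to_world" (4x4, takes a point from camera to world coordinates). Camera axes: x right, y up, looking along -z (the intrinsics and any distortion apply to the point x, -y, -z); pixel columns grow to the right and rows downward; lengths in m; the calibration is good to about 2 mm. A picture is of the moment at which its call begins.
A pose or a line that the arm cannot do raises env.MotionError and nothing moves.
- env.finish_job(): hands the job in; it is judged then, once.
The state is a dict: "time_s": time; "joint_positions": joint angles; "joint_velocities": joint speeds; "joint_torque": joint torques, N m; "tcp_pos": TCP position; "eef_rot": TCP orientation; "contact_force": force on the tool from outside, world axes, zero at the start; "ft_torque": the same for the moment, N m; "grip_width": opening from 0.0 (shut) to 1.0 (fully open); "grip_force": force on a finger pad.
Only numpy, scipy, OpenCV 4.12 (cv2) and the standard library are available. Lean on these libraries where they do the work, as an engineer would, in place of code of your own. Each camera call takes 0.05 s, during which the arm holds its last target. There are 200 camera calls.

## Working session

There is one attempt and no reset: what is moved stays moved. The work goes in short steps, each a Python script; the robot and the scene stay as the last script left them, time stands still between calls to the robot, and variables do not carry over. Pictures are saved under pics/ and viewed, at most 10 in all, crops included, and the job is handed in when it is done.

```bash
mkdir -p pics; ls; cat > h.py <<'E'
import numpy as np, cv2
from cell import env
def shot(name,fn=None):
    c=env.read_camera(name)
    if fn: cv2.imwrite('pics/'+fn,c['pixels'][:,:,::-1])
    return c
def cloud(c):
    K=np.array(c['camera_matrix']);k1=c['k1'];d=c['depth']
    v,u=np.mgrid[0:480,0:640].astype(float)
    p=np.stack([u,v],-1).reshape(-1,1,2)
    q=cv2.undistortPoints(p,K,np.array([k1,0,0,0.])).reshape(480,640,2)
    P=np.stack([q[...,0]*d,-q[...,1]*d,-d],-1)
    T=np.array(c['cam_to_world'])
    W=P@T[:3,:3].T+T[:3,3]
    W[d<=0]=np.nan
    return W
E
python3 - <<'E'
from h import *
a=shot('top','top0.png');b=shot('scene','scene0.png')
np.savez('t0.npz',**a);np.savez('s0.npz',**b)
print(env.state()); print(a['cam_to_world'],b['cam_to_world'])
E
```

```text
pics
{'time_s': 0.1, 'joint_positions': array([-1.43612122e+00,  3.59426474e-01,  1.51133400e+00, -2.93762067e-05,
        1.27252903e+00, -1.15100610e-01]), 'joint_velocities': array([-1.02603240e-03, -2.05214829e-03, -1.52650279e-03, -1.81785865e-03,
        7.54372212e-04, -4.43749081e-05]), 'joint_torque': array([ 6.21168656e-04, -5.16355848e+01, -2.71406722e+01,  6.76884223e-02,
        2.76649481e-02, -2.87501325e-05]), 'tcp_pos': array([ 0.14821245, -0.58078067,  0.24389379]), 'eef_rot': array([-8.48248619e-04,  9.92210746e-01,  1.24567716e-01, -2.23388715e-05]), 'contact_force': array([-0.33165412, -0.24415064, -0.54160241]), 'ft_torque': array([0.02855477, 0.04570246, 0.00335567]), 'grip_force': 0.0, 'grip_width': 1.0018861998889315}
[[ 0.00894543  0.99537545 -0.09564359  0.43530127]
 [-0.99994269  0.00834172 -0.00671009 -0.13490392]
 [-0.00588123  0.09569813  0.99539303  1.37752817]
 [ 0.          0.          0.          1.        ]] [[-0.57526003  0.57125721 -0.58544095 -0.44571855]
 [-0.81773833 -0.38458271  0.42825246  0.60483642]
 [ 0.01949184  0.72509402  0.68837397  1.23943388]
 [ 0.          0.          0.          1.        ]]
```

View pics/top0.png

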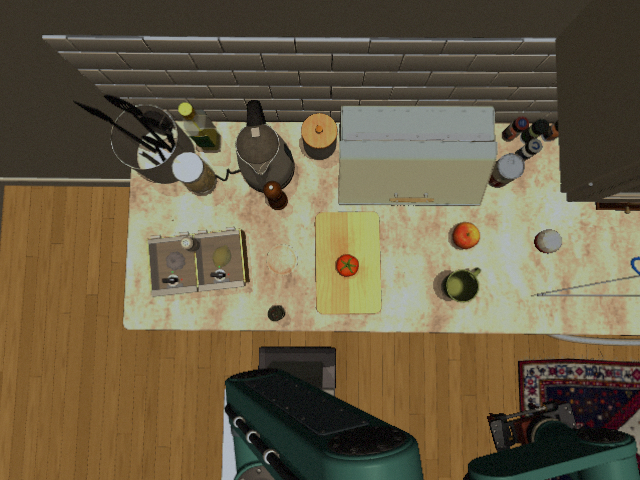

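View pics/scene0.png

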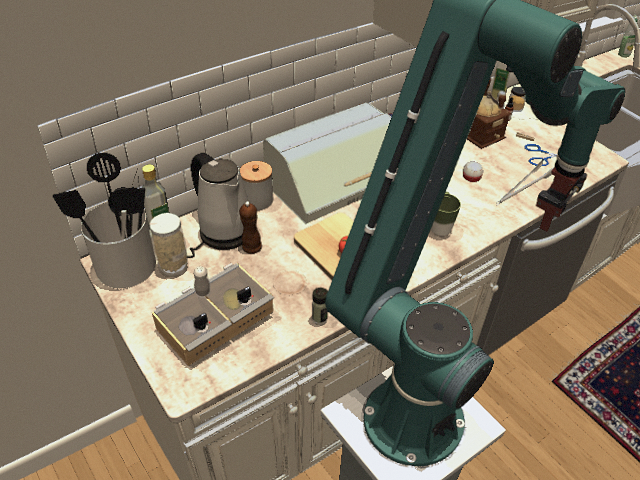

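The top view shows the keeper with rim corners at about (148,238), (242,230), (246,287) and (152,296). The garlic at (176,260) is in the left bin and the lemon at (222,257) in the right. The knobs are at (170,281) and (218,273), the shaker at (188,243), the tomato at (347,265), the mill at (275,197) and the jar at (277,313). The board spans (316–381, 211–313). The scene view agrees.

```bash
python3 - <<'E'
from h import *
for f in ('t0','s0'):
    c=dict(np.load(f+'.npz'));W=cloud(c);np.save(f+'W.npy',W)
W=np.load('t0W.npy');S=np.load('s0W.npy')
px=np.load('t0.npz')['pixels']
for n,(u,v) in dict(garlic=(176,260),lemon=(222,257),kl=(170,281),kr=(218,273),sh=(188,243),tom=(347,265),mill=(275,190),jar=(277,313),b1=(319,214),b2=(378,214),b3=(378,310),b4=(319,310),lidL=(160,265),mug=(460,285)).items(): print(n,W[v,u].round(4))
# all points combined in keeper region
A=np.vstack([W.reshape(-1,3),S.reshape(-1,3)]);A=A[~np.isnan(A).any(1)]
g=W[260,200]
m=(np.abs(A[:,1]-W[265,197,1])<.22)&(np.abs(A[:,0]-W[265,197,0])<.16)
B=A[m]
print(np.histogram(B[:,2],bins=np.arange(-.01,.2,.01)))
for lo,hi in ((.066,.084),):
    R=B[(B[:,2]>lo)&(B[:,2]<hi)]
    r=cv2.minAreaRect(R[:,:2].astype(np.float32));print(len(R),r)
for n,lo,hi in(('knob',.09,.125),('shk',.13,.2)):
    R=B[(B[:,2]>lo)&(B[:,2]<hi)]
    print(n,len(R)); print(R[::max(1,len(R)//25)].round(3).tolist())
E
python3 - <<'E'
import cv2
a=cv2.imread('pics/top0.png');cv2.imwrite('pics/c1.png',cv2.resize(a[215:325,120:300],None,fx=4.4,fy=4.4,interpolation=2))
E
```

```text
garlic [0.5168 0.2873 0.0716]
lemon [0.5264 0.1579 0.0709]
kl [0.4567 0.2855 0.1203]
kr [0.4796 0.1575 0.1155]
sh [0.5563 0.2283 0.1618]
tom [ 0.5059 -0.1949  0.0869]
mill [0.7008 0.0016 0.1598]
jar [ 0.3725 -0.0039  0.1035]
b1 [ 0.6601 -0.1145  0.02  ]
b2 [ 0.6642 -0.291   0.0033]
b3 [ 0.3797 -0.2884  0.0196]
b4 [ 0.3782 -0.1172  0.0233]
lidL [0.5021 0.3303 0.0758]
mug [ 0.4544 -0.5295  0.0107]
(array([9874, 9369,  324,  338,  362,  347,  251,  300, 8657, 1277,  180,
        297,  350,   94,   75,   50,  103,  153,    6,    0]), array([-0.01,  0.  ,  0.01,  0.02,  0.03,  0.04,  0.05,  0.06,  0.07,
        0.08,  0.09,  0.1 ,  0.11,  0.12,  0.13,  0.14,  0.15,  0.16,
        0.17,  0.18,  0.19]))
10040 ((0.4995560050010681, 0.1853686422109604), (0.40490201115608215, 0.2424681931734085), 79.52835845947266)
knob 883
[[0.577, 0.229, 0.123], [0.551, 0.216, 0.109], [0.482, 0.166, 0.113], [0.477, 0.144, 0.116], [0.468, 0.278, 0.11], [0.463, 0.274, 0.105], [0.454, 0.304, 0.112], [0.375, 0.02, 0.107], [0.359, 0.018, 0.103], [0.552, 0.255, 0.12], [0.544, 0.249, 0.115], [0.475, 0.15, 0.115], [
[... 212 characters left out ...]
.292, 0.12], [0.455, 0.287, 0.11], [0.458, 0.313, 0.113], [0.451, 0.304, 0.107], [0.458, 0.313, 0.091]]
shk 387
[[0.573, 0.241, 0.158], [0.57, 0.226, 0.163], [0.57, 0.224, 0.134], [0.567, 0.221, 0.133], [0.559, 0.25, 0.159], [0.557, 0.251, 0.158], [0.56, 0.218, 0.131], [0.557, 0.218, 0.132], [0.549, 0.248, 0.157], [0.546, 0.246, 0.154], [0.543, 0.234, 0.158], [0.562, 0.233, 0.166], [0.556, 0.244, 0.171], [0.553, 0.235, 0.165], [0.546, 0.233, 0.166], [0.547, 0.23, 0.16], [0.54, 0.228, 0.161], [0.544, 0.224, 0.152], [0.555, 0.255, 0.154], [0.55, 0.254, 0.153], [0.552, 0.254, 0.148], [0.555, 0.254, 0.142], [0.556, 0.254, 0.137], [0.556, 0.254, 0.134], [0.544, 0.251, 0.14], [0.54, 0.243, 0.135]]
```

View pics/c1.png

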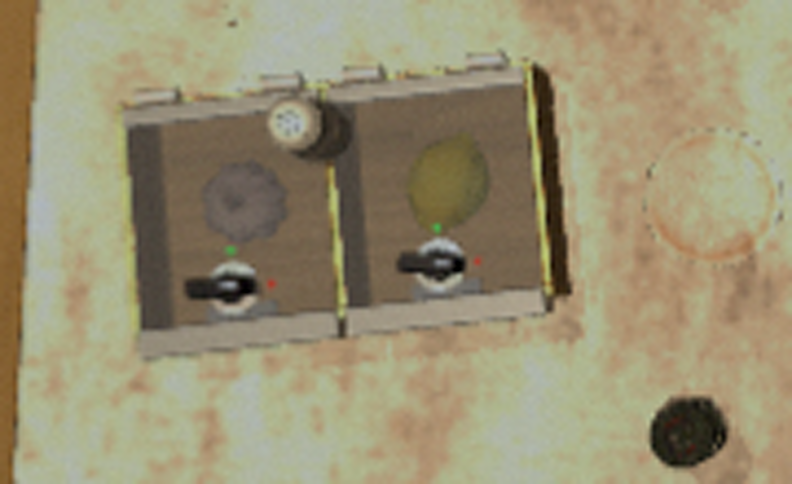

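The crop shows the garlic at left and the lemon at right, with both bars along the keeper's y. The shaker cap is at about (187,242) in the full image. The light ring on the worktop is only a stain.

```bash
python3 - <<'E'
from h import *
from scipy.optimize import least_squares
W=np.load('t0W.npy').reshape(-1,3);S=np.load('s0W.npy').reshape(-1,3)
def rng(W,x0,x1,y0,y1,z0,z1): return W[(W[:,0]>x0)&(W[:,0]<x1)&(W[:,1]>y0)&(W[:,1]<y1)&(W[:,2]>z0)&(W[:,2]<z1)]
for n,Q in (('top',W),('scene',S)):
    R=rng(Q,.40,.63,.06,.40,.068,.083)
    m=np.zeros((300,400),np.uint8);
    i=((R[:,:2]-[.38,.03])/.001).astype(int);m[i[:,0],i[:,1]]=255
    m=cv2.morphologyEx(m,cv2.MORPH_CLOSE,np.ones((9,9)));m=cv2.morphologyEx(m,cv2.MORPH_OPEN,np.ones((15,15)))
    k,l,s,ce=cv2.connectedComponentsWithStats(m);b=1+np.argmax(s[1:,4])
    p=np.argwhere(l==b).astype(np.float32);r=cv2.minAreaRect(p)
    print(n,r,'centre',np.array(r[0])*.001+[.38,.03],R[:,2].mean())
    for nm,a in(('kL',(.42,.5,.23,.36,.095,.135)),('kR',(.42,.52,.11,.21,.095,.135)),('sh',(.5,.62,.19,.29,.11,.15)),('shcap',(.5,.62,.19,.29,.158,.175)),('jar',(.32,.42,-.05,.05,.08,.12)),('mill',(.62,.76,-.06,.06,.12,.2)),('tom',(.42,.58,-.27,-.13,.06,.1)),('board',(.3,.75,-.4,-.05,.014,.03))):
        G=rng(Q,*a)
        if len(G)>5:
            r2=cv2.minAreaRect(G[:,:2].astype(np.float32));print('  ',nm,len(G),np.round(r2[0],4),np.round(r2[1],3),round(r2[2],1),'zmax',G[:,2].max().round(3))
E
```

```text
top ((134.7847900390625, 200.92845153808594), (170.88491821289062, 269.3939514160156), 6.753573894500732) centre [0.51478479 0.23092845] 0.07604002830684836
   kL 74 [0.4608 0.2913] [0.012 0.035] 7.6 zmax 0.121
   kR 70 [0.4769 0.1619] [0.011 0.037] 0.8 zmax 0.121
   sh 92 [0.555  0.2283] [0.024 0.041] 61.4 zmax 0.15
   shcap 104 [0.5587 0.2333] [0.028 0.03 ] 54.5 zmax 0.172
   jar 183 [0.3723 0.0021] [0.038 0.038] 0.5 zmax 0.112
   mill 547 [0.7182 0.0157] [0.073 0.075] 14.1 zmax 0.2
   tom 352 [ 0.5088 -0.1975] [0.06 0.06] 0.7 zmax 0.087
   board 6079 [ 0.5298 -0.2274] [0.252 0.323] 89.4 zmax 0.03
scene ((129.20846557617188, 203.9646759033203), (174.1990509033203, 273.05804443359375), 5.980599403381348) centre [0.50920847 0.23396468] 0.07714282960567036
   kL 131 [0.4556 0.2954] [0.016 0.036] 8.6 zmax 0.121
   kR 130 [0.4721 0.1647] [0.037 0.016] 80.9 zmax 0.122
   sh 199 [0.5468 0.2422] [0.042 0.027] 70.5 zmax 0.15
   shcap 89 [0.5522 0.2387] [0.03  0.032] 62.7 zmax 0.172
   jar 229 [0.369  0.0078] [0.036 0.043] 42.2 zmax 0.114
   mill 697 [0.7159 0.0206] [0.081 0.073] 8.0 zmax 0.199
   tom 67 [ 0.5187 -0.1788] [0.02  0.046] 37.6 zmax 0.083
   board 2173 [ 0.6461 -0.1891] [0.184 0.366] 38.9 zmax 0.03
```

```bash
cat >> h.py <<'E'
TH=0.123
def q(psi): return [0,np.cos(psi/2),np.sin(psi/2),0]
def rng(W,x0,x1,y0,y1,z0,z1):
    W=W.reshape(-1,3);return W[(W[:,0]>x0)&(W[:,0]<x1)&(W[:,1]>y0)&(W[:,1]<y1)&(W[:,2]>z0)&(W[:,2]<z1)]
def rect(W,*a):
    G=rng(W,*a)
    if len(G)<6: return None
    r=cv2.minAreaRect(G[:,:2].astype(np.float32));return len(G),np.round(r[0],4),np.round(r[1],3),round(r[2],1),'med',np.median(G,0).round(4)
E
python3 - <<'E'
from h import *
env.move_ptp([.50,.235,.40],q(TH))
c=shot('wrist','w1.png');W=cloud(c);np.save('w1W.npy',W)
print(env.state()['time_s'],env.state()['tcp_pos'],env.state()['joint_positions'])
for nm,a in(('kL',(.42,.5,.23,.36,.112,.125)),('kR',(.42,.52,.11,.21,.112,.125)),('shcap',(.5,.62,.19,.29,.158,.175)),('shbody',(.5,.62,.19,.29,.1,.15)),('jar',(.32,.42,-.05,.05,.08,.12))): print(nm,rect(W,*a))
E
```

```text
3.3083 [0.50029139 0.23439834 0.3998344 ] [ 3.13229505e-01  1.86894696e-01  1.37372090e+00 -1.74704856e-04
  1.58123507e+00  1.76199518e+00]
kL (278, array([0.4602, 0.2941]), array([0.012, 0.035]), 6.9, 'med', array([0.4611, 0.2937, 0.1168]))
kR (280, array([0.4761, 0.163 ]), array([0.036, 0.012]), 89.6, 'med', array([0.4767, 0.1636, 0.1168]))
shcap (689, array([0.5588, 0.2369]), array([0.031, 0.03 ]), 6.9, 'med', array([0.5585, 0.2371, 0.164 ]))
shbody (226, array([0.5599, 0.2393]), array([0.04 , 0.042]), 56.9, 'med', array([0.5696, 0.2489, 0.1207]))
jar (168, array([ 0.3853, -0.0019]), array([0.033, 0.009]), 60.4, 'med', array([0.389 , 0.0017, 0.1041]))
```

View pics/w1.png

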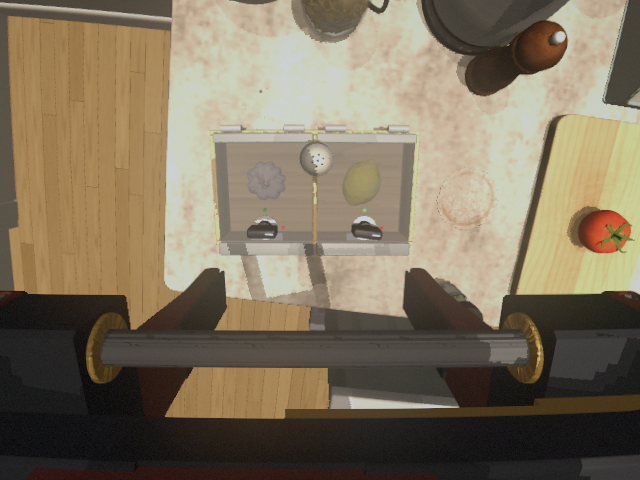

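The wrist view shows the two knobs at (263,231) and (367,231), the shaker at (317,158), the garlic at (267,180) in the left bin and the lemon at right. The gripper's long side lies along the closing line. Next I move the shaker.

```bash
python3 - <<'E'
from h import *
env.line_to([.5588,.237,.21],feed=.25)
env.line_to([.5588,.237,.125],feed=.1)
env.close_gripper(15); s=env.state();print(s['grip_width'],s['grip_force'])
env.line_to([.5588,.237,.28],feed=.15)
s=env.state();print(s['grip_width'],s['grip_force'])
env.line_to([.54,.0,.28],feed=.25)
env.line_to([.54,.0,.10],feed=.2)
env.line_to([.54,.0,.0495],feed=.05)
s=env.state();print(s['contact_force'],s['tcp_pos'])
env.release();env.dwell(.3)
env.line_to([.54,.0,.28],feed=.25)
c=shot('top','top1.png');W=cloud(c);c2=shot('wrist');W2=cloud(c2)
print(env.state()['time_s'])
print('sh',rect(W,.48,.6,-.06,.06,.05,.12));print('sh w',rect(W2,.48,.6,-.06,.06,.077,.12))
E
```

```text
0.4822906101113353 15.00000222644303
0.4801466530879708 14.999902645504335
[ 0.44591396 -0.54194275 -0.35284535] [ 5.40311182e-01 -2.51307280e-05  4.97760318e-02]
12.85
sh (39, array([ 0.5291, -0.0098]), array([0.012, 0.023]), 5.5, 'med', array([ 0.5295, -0.0106,  0.0817]))
sh w (931, array([ 0.5401, -0.0031]), array([0.034, 0.034]), 80.1, 'med', array([ 0.542 , -0.0029,  0.0863]))
```

View pics/top1.png

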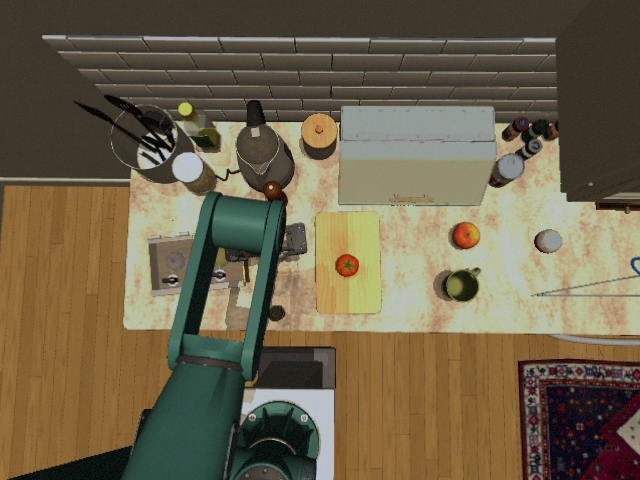

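The shaker stands upright at (0.540, −0.003) and nothing else has moved. Next is the latch.

```bash
python3 - <<'E'
from h import *
K=np.array([.4602,.2940])
env.move_ptp([K[0],K[1],.26],q(TH+np.pi/2))
print(env.state()['joint_positions'],env.state()['time_s'])
env.line_to([K[0],K[1],.107],feed=.15)
env.close_gripper(30); env.dwell(.2);s=env.state();print(s['grip_width']*88,s['grip_force'],s['contact_force'],s['tcp_pos'])
j0=np.array(s['joint_positions'])
for d in (.4,.8,1.2,1.56):
    j=j0.copy();j[5]+=d;env.move_j(j);s=env.state();print(d,s['contact_force'].round(2),s['ft_torque'].round(3),s['joint_positions'][5]-j0[5])
print(s['tcp_pos'],s['grip_width']*88,s['time_s'],s['eef_rot'])
E
```

```text
[ 4.41142860e-01  2.67761416e-01  1.60681510e+00 -5.82347860e-04
  1.26742417e+00  3.19994449e-01] 14.0167
18.585143753331334 30.00039517879486 [-1.72363733  0.73420152  1.73877492] [0.45986597 0.29394376 0.10694628]
0.4 [-4.7   1.34  3.48] [0.132 0.757 0.052] 0.3966203744484806
0.8 [-5.91  3.66  5.21] [ 0.495  1.184 -0.094] 0.7975642356061368
1.2 [-7.85  4.91  5.31] [ 0.952  1.478 -0.043] 1.1975515399485994
1.56 [-9.26  8.25  5.41] [1.428 1.614 0.037] 1.5574924178207439
[0.45778354 0.29544564 0.10687068] 18.914563396354783 18.3 [-0.00127625  0.99771333  0.06754691 -0.00197215]
```

```bash
python3 - <<'E'
from h import *
env.release();s=env.state();print(s['tcp_pos'],s['contact_force'],s['joint_positions'][5])
p=s['tcp_pos'];env.line_to([.4602,.2940,.22],feed=.25)
c=shot('wrist','w2.png');W=cloud(c)
print(rect(W,.42,.5,.25,.34,.112,.125))
E
```

```text
[0.45985042 0.29398489 0.10694658] [ 0.69116696  0.22984698 -0.07661555] 1.8789642595488107
(785, array([0.4602, 0.2945]), array([0.036, 0.012]), 6.2, 'med', array([0.4612, 0.2946, 0.1169]))
```

View pics/w2.png

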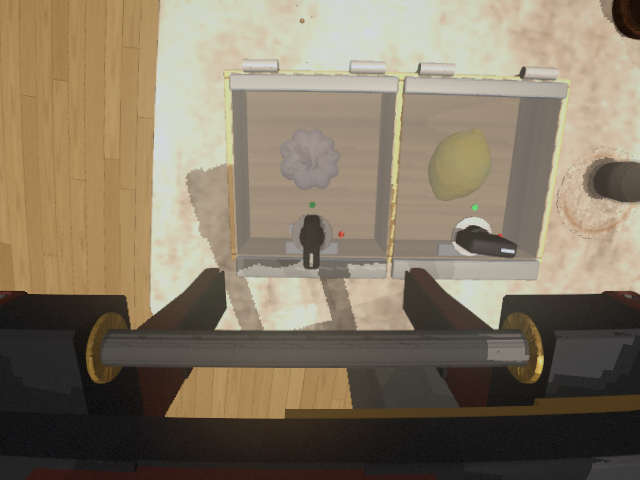

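The wrist view shows the left bar now pointing to the hinge at (311,240), so it is fully turned. The right bar is untouched at (484,241). I'll regrip a little higher, clear of the stem, and swing the lid.

```bash
cat >> h.py <<'E'
C=np.array([.5178,.2346]);TH=.122
def kw(x,y): return C+np.array([[np.cos(TH),-np.sin(TH)],[np.sin(TH),np.cos(TH)]])@[x,y]
def arc(a,h=.0355):
    x=-.126*np.cos(a)+h*np.sin(a);z=.126*np.sin(a)+h*np.cos(a)
    return [*kw(.076+x,.066),.0745+z+.003]
E
python3 - <<'E'
from h import *
print(arc(0),arc(1.65))
env.line_to(arc(0),q(TH),feed=.15)
env.close_gripper(30);s=env.state();print(s['grip_width']*88,s['contact_force'])
for a in np.linspace(0,1.65,17)[1:]:
    env.line_to(arc(a),feed=.06);s=env.state();f=s['contact_force']
    print(round(a,2),f.round(1),s['ft_torque'].round(2),round(s['grip_width']*88,1))
    if np.linalg.norm(f)>45: break
print(s['time_s'],s['tcp_pos'])
c=shot('scene','s2.png');np.save('s2W.npy',cloud(c))
E
```

```text
[np.float64(0.46013959816925715), np.float64(0.2940245577242041), np.float64(0.11299999999999999)] [np.float64(0.6302238738211456), np.float64(0.3148784050501195), np.float64(0.20029620203255472)]
11.791748065990706 [-0.65266315  7.64692444  0.68047585]
0.1 [-3.1  8.3 -1.8] [ 1.3   0.77 -0.07] 11.6
0.21 [-3.7  8.  -0.2] [ 1.36  1.03 -0.12] 11.7
0.31 [-5.8  7.1  0.5] [ 1.31  1.36 -0.05] 11.6
0.41 [-6.   6.6  1.3] [ 1.2   1.51 -0.11] 12.0
0.52 [-8.1  7.1  2. ] [ 1.16  1.7  -0.07] 12.0
0.62 [-9.1  6.8  1.8] [ 1.09  1.87 -0.16] 11.4
0.72 [-8.7  7.   2.7] [ 1.02  1.94 -0.13] 12.4
0.82 [-9.8  6.4  4.2] [ 0.9   1.93 -0.14] 11.9
0.93 [-8.5  5.   5.3] [ 0.85  1.85 -0.13] 11.7
1.03 [-7.6  4.9  4.8] [ 0.75  1.69 -0.12] 12.0
1.13 [-6.7  4.6  4.9] [ 0.66  1.52 -0.13] 11.9
1.24 [-5.2  4.3  4.8] [ 0.66  1.27 -0.03] 11.4
1.34 [-4.   4.3  5.2] [ 0.64  0.99 -0.01] 11.5
1.44 [-2.8  2.9  6.8] [ 0.61  0.81 -0.08] 11.7
1.55 [-1.7  3.9  6. ] [ 0.63  0.58 -0.06] 11.2
1.65 [-0.3  3.5  5.9] [ 0.6   0.43 -0.05] 10.7
28.1083 [0.63075838 0.31631966 0.20157478]
```

View pics/s2.png

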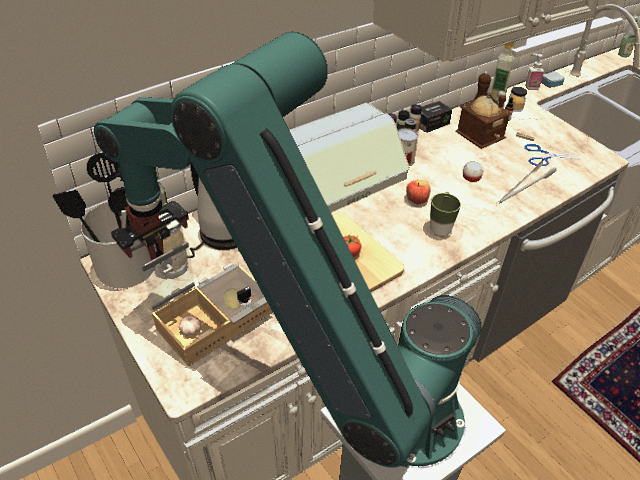

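The scene view shows the left lid standing upright at about (165,265), with the garlic exposed at (190,326). Release, then look at the garlic.

```bash
python3 - <<'E'
from h import *
env.release();p=arc(1.65)
env.line_to([p[0],p[1],.36],feed=.25)
env.line_to([*kw(-.04,.066),.34],feed=.25)
c=shot('wrist','w3.png');W=cloud(c)
R=W.reshape(-1,3);X=(R[:,:2]-C)@np.array([[np.cos(TH),-np.sin(TH)],[np.sin(TH),np.cos(TH)]])
m=(np.abs(X[:,0])<.065)&(np.abs(X[:,1]-.066)<.058)&(R[:,2]>.03)&(R[:,2]<.072)
print('garlic kf',cv2.minAreaRect(X[m].astype(np.float32)),np.median(X[m],0),R[m,2].max(),m.sum())
m=(X[:,1]>.01)&(X[:,1]<.12)&(X[:,0]>.04)&(X[:,0]<.13)&(R[:,2]>.09)&(R[:,2]<.26)
Y=np.c_[X[m,0],R[m,2]];print('lid',m.sum())
for z in np.arange(.09,.26,.02):
    k=(Y[:,1]>=z)&(Y[:,1]<z+.02)
    if k.any(): print(z.round(2),k.sum(),np.percentile(Y[k,0],[10,50,90]).round(3))
print(env.state()['time_s'])
E
```

```text
garlic kf ((-0.01482541486620903, 0.06852078437805176), (0.10010772198438644, 0.05309320613741875), 0.7434521913528442) [0.00695941 0.06830945] 0.069777543234538 1650
lid 5515
0.09 130 [0.072 0.073 0.073]
0.11 199 [0.071 0.072 0.072]
0.13 218 [0.071 0.071 0.071]
0.15 306 [0.07  0.07  0.071]
0.17 303 [0.069 0.069 0.07 ]
0.19 1100 [0.053 0.068 0.081]
0.21 1440 [0.067 0.086 0.107]
0.23 1819 [0.067 0.069 0.072]
31.0417
```

View pics/w3.png

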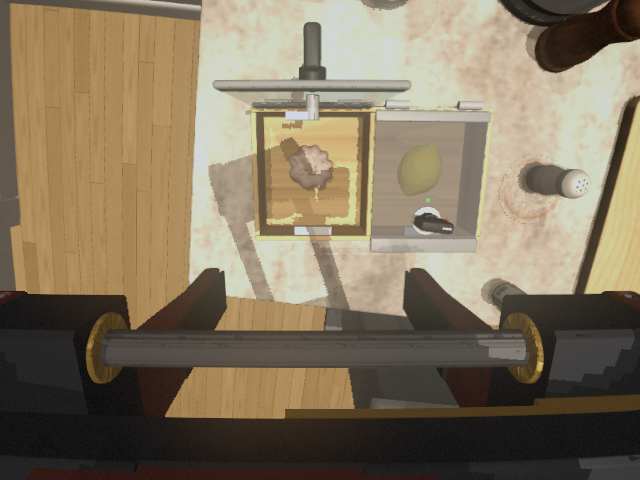

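The wrist view shows the lid upright at about 1.52 rad by the depth slope, with the garlic at (311,167). The lemon lid is latched and the shaker is standing at (560,182). Now the garlic.

```bash
python3 - <<'E'
from h import *
g=kw(.002,.067)
env.line_to([*g,.34],q(TH),feed=.2)
env.line_to([*g,.13],feed=.2)
env.line_to([*g,.041],feed=.08);print(env.state()['contact_force'])
env.close_gripper(10);env.dwell(.2);s=env.state();print(s['grip_width']*88,s['grip_force'])
env.line_to([*g,.12],feed=.08)
env.line_to([*g,.34],feed=.2)
s=env.state();print(s['grip_width']*88,s['grip_force'],s['time_s'])
env.line_to([.60,-.198,.30],feed=.3)
env.line_to([.60,-.198,.11],feed=.2)
env.line_to([.60,-.198,.055],feed=.05);s=env.state();print(s['contact_force'],s['grip_width']*88)
env.release();env.dwell(.3)
env.line_to([.60,-.198,.30],feed=.2)
env.line_to([.50,-.198,.36],feed=.25)
c=shot('wrist','w4.png');W=cloud(c)
print('garlic',rect(W,.55,.67,-.26,-.13,.04,.1),'tomato',rect(W,.44,.56,-.26,-.13,.05,.1))
env.move_j([-1.436,0.359,1.51,0,1.272,-0.115])
c=shot('top','top2.png');W=cloud(c);print(rect(W,.55,.67,-.26,-.13,.04,.1),rect(W,.44,.56,-.26,-.13,.06,.1),rect(W,.48,.6,-.06,.06,.076,.12));print(env.state()['time_s'])
E
```

```text
[-0.03816302 -0.23867073  0.99906958]
52.12102974215537 9.781816905015148
52.27095139202178 9.780888261739165 37.1
[ 0.16249872  0.49929821 -0.61340486] 51.955035703860034
garlic (1529, array([ 0.6083, -0.2   ]), array([0.053, 0.054]), 10.4, 'med', array([ 0.6062, -0.199 ,  0.0592])) tomato (2023, array([ 0.5087, -0.1955]), array([0.063, 0.064]), 79.2, 'med', array([ 0.5111, -0.1951,  0.0706]))
(263, array([ 0.6062, -0.1992]), array([0.053, 0.052]), 0.0, 'med', array([ 0.6051, -0.1988,  0.059 ])) (359, array([ 0.5085, -0.1956]), array([0.059, 0.059]), 67.7, 'med', array([ 0.5076, -0.1957,  0.0696])) (116, array([ 0.5398, -0.0052]), array([0.031, 0.031]), 1.8, 'med', array([ 0.5402, -0.0049,  0.0855]))
46.3333
```

View pics/top2.png

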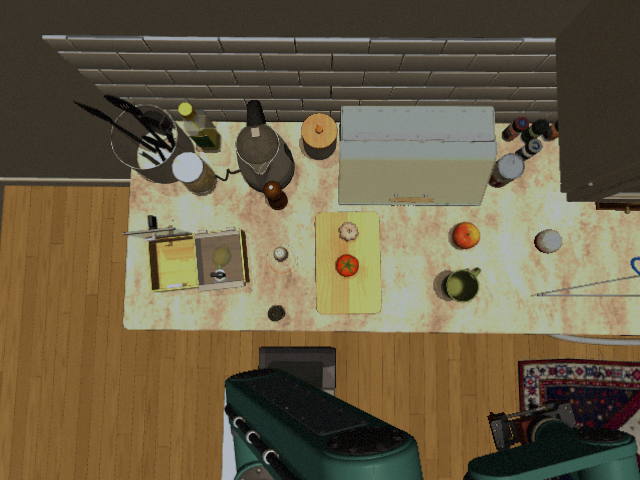

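The top view shows the garlic on the board at (348,231), clear of the tomato at (347,265). The shaker stands at (280,254), the left lid is open, the right lid is shut and latched, and nothing else has moved.

```bash
python3 -c "
from cell import env
print(env.finish_job())"
```

```text
the job is handed in; nothing more can be done
None
```

I handed the job in at about 46 s of robot time; the verdict wasn't shown, but the last pictures show the shaker upright on the worktop, the garlic's lid standing open at about 1.52 rad, the garlic on the board about 35 mm clear of the tomato, and the lemon's bin still shut and latched.

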